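Fill the sliding-tile sample tray with glazed test bars

ROBOT

A 6-joint arm with a two-finger parallel gripper is mounted at the origin on the work surface. World frame = base frame: x ahead of the robot, y to its left, z up, the work surface at z = 0. Lengths are in m, angles in degrees, forces in N, time in s.
With the tool pointing down it reaches from about 0.3 to 0.825 m from the base axis. Payload 5.4 kg.
Tool frame: the origin (TCP) lies on the centre line of the jaws, within the pads' length; the fingertips stand 17 mm ahead of it and the grasp point (between the pads) lies 2 mm behind it; z points along the fingers, y is the direction in which the jaws open and shut (so a half turn about z gives the same grasp; the last joint's range is limited). The gripper opens to 92 mm and grips with 3 to 60 N. Pads are 20 mm wide; open, the fingers measure 128 mm over their backs; the gripper's body (75 mm by 189 mm) begins 69 mm behind the grasp point.
Start: joints at [-83.428, 9.076, 91.501, -0, 79.423, -12.038], TCP at [0.183, -0.545, 0.204] pointing down, gripper open.
Joint ranges: [-166.64, 166.64], [-54.1, 131.32], [10.49, 154.53], [-73.88, 253.88], [9.74, 151.15], [-171.62, 171.62]. Speed limits (degrees/s): [147.25, 147.25, 180, 180, 180, 180].

INTERFACE

Orientations are given as [roll, pitch, yaw] about the fixed x, y, z axes, in that order (R = Rz(yaw) Ry(pitch) Rx(roll)).
In Python, from station import bot gives the robot as it stands. Calls block until the motion is done:
- bot.reach(position, orientation): joint-space move of the TCP to a pose.
- bot.move_linear(position, rotation=None, rate=0.15, f_stop=None): straight line of the TCP; rotation=None keeps the orientation; rate is the mean speed in m/s. With f_stop (N) it stops when the force on the tool has changed by that much, and returns True; else False.
- bot.goto_joints(angles): joint-space move.
- bot.gripper_to(opening, newtons=None): opening from 0.0 (shut) to 1.0 (fully open); newtons is the grip in N (None keeps the last); returns when the fingers have stopped.
- bot.wait(seconds).
- bot.ik(position, orientation): joint angles nearest the present ones, or None.
- bot.state(): the state.
- bot.snapshot(name): name is "scene" or "top"; returns a dict with "image" (400x640x3 uint8, red, green, blue), "fx", "fy", "cx", "cy" (pixels), "origin" and "orientation" of the camera in the world. Camera axes: x right, y down, z forward; pixel columns grow to the right and rows downward; lengths in m; the calibration is good to about 2 mm. A picture is of the moment at which its call begins. There is no depth.
A pose or a line that the arm cannot do raises bot.Unreachable and nothing moves.
- bot.job_done(): hands the job in, once; it reports no verdict.
Trained networks look in a picture, given as the dict that the camera call returned (one of the last four; its "shot" number tells which), for a name from the list of things; names that differ only in an ending like _2 or _b are one class to them, and where a whole thing is asked for, a point or a joint stands for the part that bears it (a point fixed in the world has none). Each returns a list of dicts, best first, with "p" (0 to 1); they miss things now and then, are a little off and sometimes report something else, mostly with a low value. They report only what shows in the picture. A call takes as long as a camera call. They do not tell look-alikes from the thing itself.
- bot.cut_out(name, picture): "region" (400x640 bool, what is visible of it) and "extent" ([centre column, centre row, width, height] in pixels, round what is visible of it).
The state is a dict: "time": time; "joints": joint angles; "qvel": joint speeds; "joint_torque": joint torques, N m; "tcp_pos": TCP position; "orientation": TCP orientation; "ft_force": force on the tool from outside, world axes, zero at the start; "ft_torque": the same for the moment, N m; "opening": opening from 0.0 (shut) to 1.0 (fully open).
Only numpy, scipy, OpenCV 4.12 (cv2) and the standard library are available. Lean on these libraries where they do the work, as an engineer would, in place of code of your own. Each camera call takes 0.05 s, during which the arm holds its last target. There are 200 camera calls.

TASK

Put away the glazed test bars lying on the counter (three or four, of different colours) in the sample tray: each bar goes into a compartment of its own, lying under the cover tile of its own colour. The tiles cannot be lifted out, so drop the right bar into the compartment that is open, slide the neighbouring tile over it into the empty space, which opens the next compartment, and so on, sliding on a tile whose bar is missing when that is needed to get further; finish with every tile sitting squarely over a compartment, and do not disturb the mug, modeling tool, rolling pin or scraper.

Things in the scene. Friction and masses are not known exactly. Their poses are not given: they have to be found in the camera images.
- tray: fixed plywood sample tray, 116 (x) x 406 (y) x 49.5 mm high; origin under its centre, y along it. Five compartments in a row along y, pitch 78 mm; floor 5 mm thick, cross walls 6 mm thick with tops at z=34. Side ledges carry four sliding cover tiles at z=35; aluminium lips (z=45.5 to 49.5, 84 mm clear between) overlap the tile edges: tiles only slide along y. One compartment is open
- well0 (a point): centre of the inner floor (5 mm above the counter) of tray compartment 0, counted along the tray's +y; 84 mm (x) by 72 mm (y) inside, 30 mm deep to the tiles' underside; same axes as the tray
- well1 (a point): centre of the inner floor (5 mm above the counter) of tray compartment 1, counted along the tray's +y; 84 mm (x) by 72 mm (y) inside, 30 mm deep to the tiles' underside; same axes as the tray
- well2 (a point): centre of the inner floor (5 mm above the counter) of tray compartment 2, counted along the tray's +y; 84 mm (x) by 72 mm (y) inside, 30 mm deep to the tiles' underside; same axes as the tray
- well3 (a point): centre of the inner floor (5 mm above the counter) of tray compartment 3, counted along the tray's +y; 84 mm (x) by 72 mm (y) inside, 30 mm deep to the tiles' underside; same axes as the tray
- well4 (a point): centre of the inner floor (5 mm above the counter) of tray compartment 4, counted along the tray's +y; 84 mm (x) by 72 mm (y) inside, 30 mm deep to the tiles' underside; same axes as the tray
- tile_red: red glazed cover tile, 96 (its x, across the tray) x 76 (y, along it) x 8 mm, 140 g or so, slides along the tray with about 2 mm play. A grip rib of the same colour stands in the middle of its top: 50 mm long (x), 14 mm thick (y), from 8 to 32 mm above the underside. Origin at the centre of the underside. Axes as the tray's. The order of colours varies
- tile_blue: blue glazed cover tile, 96 (its x, across the tray) x 76 (y, along it) x 8 mm, 140 g or so, slides along the tray with about 2 mm play. A grip rib of the same colour stands in the middle of its top: 50 mm long (x), 14 mm thick (y), from 8 to 32 mm above the underside. Origin at the centre of the underside. Axes as the tray's. The order of colours varies
- tile_green: green glazed cover tile, 96 (its x, across the tray) x 76 (y, along it) x 8 mm, 140 g or so, slides along the tray with about 2 mm play. A grip rib of the same colour stands in the middle of its top: 50 mm long (x), 14 mm thick (y), from 8 to 32 mm above the underside. Origin at the centre of the underside. Axes as the tray's. The order of colours varies
- tile_white: white glazed cover tile, 96 (its x, across the tray) x 76 (y, along it) x 8 mm, 140 g or so, slides along the tray with about 2 mm play. A grip rib of the same colour stands in the middle of its top: 50 mm long (x), 14 mm thick (y), from 8 to 32 mm above the underside. Origin at the centre of the underside. Axes as the tray's. The order of colours varies
- bar_red: red glazed clay test bar with bare terracotta ends, 66 mm long (its x) and 24 x 24 mm in section, 70 g or so; origin at its centre. Lies loose on the counter. May be absent
- bar_blue: blue glazed clay test bar with bare terracotta ends, 66 mm long (its x) and 24 x 24 mm in section, 70 g or so; origin at its centre. Lies loose on the counter. May be absent
- bar_green: green glazed clay test bar with bare terracotta ends, 66 mm long (its x) and 24 x 24 mm in section, 70 g or so; origin at its centre. Lies loose on the counter. May be absent
- bar_white: white glazed clay test bar with bare terracotta ends, 66 mm long (its x) and 24 x 24 mm in section, 70 g or so; origin at its centre. Lies loose on the counter. May be absent
- turntable: aluminium turntable, 170 mm across and 40 mm high, fixed; origin at the centre of its underside
- mug: terracotta bisque mug, 80 mm wide and 92 mm high with a handle, standing on the turntable; origin at the centre of its underside. Bystander
- modeling_tool: yellow plastic modeling tool, 143 mm long (its x), 22 mm wide, 12 mm high; origin near its middle. Bystander
- rolling_pin: wooden rolling pin stub, 190 mm long with its handles (its x), 44 mm thick; origin under its middle. Bystander
- scraper: steel scraper with a wooden back, 85 x 100 mm, 14 mm high; origin under the blade's middle. Bystander
Not all that is in view belongs to the job. What is shaped like the tile_green but black or yellow is not meant. Leave any black or yellow look-alike of the tile_white alone.

How it is judged (in metres and radians):
At the end, for the whole second after the job is handed in: every bar that is present lies at rest down inside the tray under the tile of its own colour (within 40 mm of the tile's centre along the tray, 45 mm across it, and below the tile), and every tile is at rest within 12 mm of the centre of a compartment along the tray ((y of tile_red in the frame of well0 between -0.012 and 0.012 m or y of tile_red in the frame of well1 between -0.012 and 0.012 m or y of tile_red in the frame of well2 between -0.012 and 0.012 m or y of tile_red in the frame of well3 between -0.012 and 0.012 m or y of tile_red in the frame of well4 between -0.012 and 0.012 m) and y of bar_red in the frame of tile_red between -0.04 and 0.04 m and x of bar_red in the frame of tile_red between -0.045 and 0.045 m and z of bar_red in the frame of tile_red below -0.002 m and linear speed of each of bar_red, tile_red, bar_blue, tile_blue, bar_green, tile_green, bar_white, tile_white below 0.02 m/s and (y of tile_blue in the frame of well0 between -0.012 and 0.012 m or y of tile_blue in the frame of well1 between -0.012 and 0.012 m or y of tile_blue in the frame of well2 between -0.012 and 0.012 m or y of tile_blue in the frame of well3 between -0.012 and 0.012 m or y of tile_blue in the frame of well4 between -0.012 and 0.012 m) and y of bar_blue in the frame of tile_blue between -0.04 and 0.04 m and x of bar_blue in the frame of tile_blue between -0.045 and 0.045 m and z of bar_blue in the frame of tile_blue below -0.002 m and (y of tile_green in the frame of well0 between -0.012 and 0.012 m or y of tile_green in the frame of well1 between -0.012 and 0.012 m or y of tile_green in the frame of well2 between -0.012 and 0.012 m or y of tile_green in the frame of well3 between -0.012 and 0.012 m or y of tile_green in the frame of well4 between -0.012 and 0.012 m) and y of bar_green in the frame of tile_green between -0.04 and 0.04 m and x of bar_green in the frame of tile_green between -0.045 and 0.045 m and z of bar_green in the frame of tile_green below -0.002 m and (y of tile_white in the frame of well0 between -0.012 and 0.012 m or y of tile_white in the frame of well1 between -0.012 and 0.012 m or y of tile_white in the frame of well2 between -0.012 and 0.012 m or y of tile_white in the frame of well3 between -0.012 and 0.012 m or y of tile_white in the frame of well4 between -0.012 and 0.012 m) and y of bar_white in the frame of tile_white between -0.04 and 0.04 m and x of bar_white in the frame of tile_white between -0.045 and 0.045 m and z of bar_white in the frame of tile_white below -0.002 m); the robot touches nothing.
It fails at once if the mug is shifted by more than 30 mm (distance of mug from where it was at the start of the episode above 0.03 m).
It fails at once if the modeling tool is shifted by more than 30 mm (distance of modeling_tool from where it was at the start of the episode above 0.03 m).
It fails at once if the rolling pin is shifted by more than 30 mm (distance of rolling_pin from where it was at the start of the episode above 0.03 m).
It fails at once if the scraper is shifted by more than 30 mm (distance of scraper from where it was at the start of the episode above 0.03 m).
Of bar_red, bar_blue, bar_green, bar_white only 3 to 4 are there at a start; the rules pass over those that are not, and their reading is None.
At some moment in a run one of bar_red, bar_blue, bar_green, bar_white may be knocked a few centimetres aside while the robot is not near it.
Once in a run the grip may slacken for a moment while it holds something.
It also fails if it takes over 200 s, if anything falls off the work surface, if the arm or the gripper's body presses on something with over 40 N, if the wrist force passes 120 N, or if a joint passes its speed limit or range.

## Working session

There is one attempt and no reset: what is moved stays moved. The work goes in short steps, each a Python script; the robot and the scene stay as the last script left them, time stands still between calls to the robot, and variables do not carry over. Pictures are saved under pics/ and viewed, about 12 in all and at most 16, crops included, and the job is handed in when it is done.

```bash
ls; mkdir -p pics; python3 - <<'E'
from station import bot
import cv2
for n in("top","scene"):
    s=bot.snapshot(n); cv2.imwrite(f"pics/{n}0.png",s["image"][:,:,::-1]); print(n,s["fx"],s["cx"],s["cy"],s["origin"],s["orientation"])
print(bot.state()["time"])
E
```

```text
pics
top 443.5279234918684 321.8824074494704 195.7574374340548 [0.38483216 0.06738421 1.15054331] [-172.18742995   -1.53083322  -90.66158678]
scene 438.3129619604844 317.8929603935209 200.51551891609677 [1.30154793 0.40671791 0.67015137] [-125.63508513    0.81278797  113.39002356]
0.1
```

View pics/top0.png

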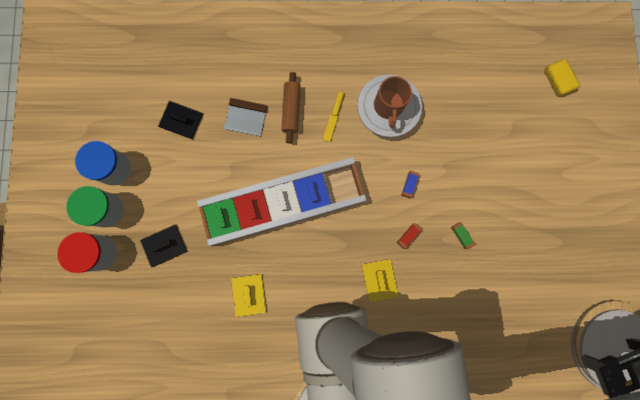

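View pics/scene0.png

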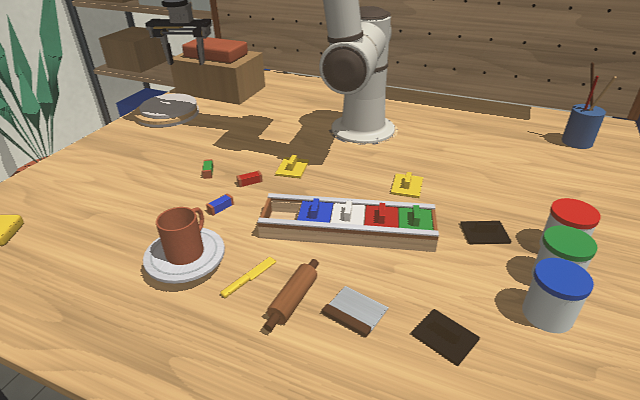

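Top view: the tray runs from (203,222) to (362,180), with tiles green (224,217), red (255,208), white (285,200) and blue (314,191), and the open compartment at the right end (345,184). Bars are blue (411,184), red (410,236) and green (464,236); I see no white bar. The yellow (249,295) and (380,280) and black (181,120) and (164,245) tiles are look-alikes lying on the counter, so I'll leave them.

```bash
cat > h.py <<'E'
from station import bot
import numpy as np, cv2
from scipy.spatial.transform import Rotation as R
def toplane(s,px,z):
    px=np.atleast_2d(np.asarray(px,float))
    d=np.c_[(px[:,0]-s["cx"])/s["fx"],(px[:,1]-s["cy"])/s["fy"],np.ones(len(px))]
    d=d@R.from_euler("xyz",s["orientation"],degrees=True).as_matrix().T
    o=np.array(s["origin"]); return (o+d*((z-o[2])/d[:,2])[:,None])[:,:2]
def rect(s,name,z,i=0):
    """list of (p, centre, long, short, yaw of long axis deg, mean colour)"""
    out=[]
    for r in bot.cut_out(name,s):
        m=r["region"]; 
        if m.sum()<20: continue
        c=max(cv2.findContours(cv2.resize(m.astype(np.uint8),None,fx=4,fy=4,interpolation=cv2.INTER_NEAREST),0,2)[0],key=cv2.contourArea)[:,0]/4.-.375
        (cx,cy),(w,h),a=cv2.minAreaRect((toplane(s,c,z)*1000).astype(np.float32))
        if w<h: w,h,a=h,w,a+90
        out.append((round(r["p"],2),np.round(r["extent"][:2]).tolist(),np.round([cx/1e3,cy/1e3],4),round(w),round(h),round((a+90)%180-90,1),s["image"][m].mean(0).round()))
    return out
E
python3 - <<'E'
from h import *
s=bot.snapshot("top")
for n,z in[("tray",.045)]+[("tile_"+c,.045) for c in("green","red","white","blue")]+[("bar_"+c,.02) for c in("red","blue","green","white")]+[("mug",.13),("turntable",.04),("rolling_pin",.02)]:
    for r in rect(s,n,z)[:4]: print(n,*r)
E
```

```text
tray 0.6 [282.0, 202.0] [0.5241 0.1378] 411 124 -74.5 [164. 152. 139.]
tile_green 0.8 [166.0, 247.0] [0.4168 0.4287] 97 78 -65.1 [37. 35. 33.]
tile_green 0.7 [249.0, 296.0] [0.2948 0.2192] 94 76 6.5 [194. 165.  37.]
tile_green 0.61 [223.0, 216.0] [0.4848 0.2863] 88 83 13.9 [ 54. 127.  62.]
tile_red 0.88 [251.0, 209.0] [0.5034 0.2122] 88 79 16.3 [153.  46.  38.]
tile_red 0.18 [282.0, 202.0] [0.5246 0.1375] 409 123 -74.4 [163. 151. 139.]
tile_white 0.95 [284.0, 200.0] [0.5267 0.1382] 86 78 15.5 [190. 186. 175.]
tile_white 0.78 [380.0, 283.0] [ 0.3264 -0.1002] 99 81 10.9 [170. 144.  33.]
tile_white 0.36 [282.0, 202.0] [0.5243 0.1379] 411 128 -74.3 [161. 149. 136.]
tile_white 0.17 [290.0, 108.0] [0.7707 0.1154] 193 47 -1.6 [108.  72.  43.]
tile_blue 0.56 [313.0, 191.0] [0.5476 0.063 ] 86 77 15.4 [ 56.  76. 160.]
bar_red 0.54 [409.0, 235.0] [ 0.436  -0.1843] 73 33 -42.4 [147.  61.  40.]
bar_blue 0.75 [410.0, 185.0] [ 0.5699 -0.1921] 74 30 -20.4 [ 85.  79. 127.]
bar_blue 0.48 [409.0, 234.0] [ 0.4368 -0.1839] 73 31 -43.0 [148.  61.  40.]
bar_green 0.53 [462.0, 234.0] [ 0.4346 -0.3236] 73 36 29.9 [ 84. 109.  54.]
mug 0.97 [392.0, 103.0] [ 0.7606 -0.1283] 123 81 -31.4 [98. 62. 44.]
turntable 0.65 [389.0, 104.0] [ 0.7731 -0.141 ] 171 170 64.5 [149. 146. 143.]
rolling_pin 0.77 [291.0, 107.0] [0.7766 0.1166] 192 46 -3.2 [108.  72.  43.]
```

```bash
cat >> h.py <<'E'
T=np.array([.5250,.1379]); YAW=15.6
D=np.array([np.sin(np.radians(YAW)),-np.cos(np.radians(YAW))])   # from green towards the open end
slot=lambda k: T+.078*k*D
PARK=[-83.428,9.076,91.501,0,79.423,-12.038]
RGB=dict(red=0,green=1,blue=2)
def reach(xy,z,yaw):
    c=[]
    for y in(yaw,yaw+180,yaw-180):
        q=bot.ik([*xy,z],[180,0,y])
        if q is not None: c.append((abs(q[5]),y))
    y=min(c)[1]; bot.reach([*xy,z],[180,0,y]); return y
def find(c):
    for r in rect(bot.snapshot("top"),"bar_"+c,.02):
        if r[6].argmax()==RGB[c] and 60<r[3]<85 and r[4]<42: print(c,*r); return r
def pick(c):
    r=find(c); xy=r[2]
    bot.gripper_to(.7,25); reach(xy,.13,r[5])
    hit=bot.move_linear([*xy,.021],rate=.1,f_stop=15)
    bot.gripper_to(0,25); bot.move_linear([*xy,.14],rate=.15)
    o=bot.state()["opening"]; print("hit",hit,"opening",round(o,3)); return o>.2
def place(k):
    p=slot(k); reach(p,.14,YAW); print("opening before",round(bot.state()["opening"],3))
    hit=bot.move_linear([*p,.028],rate=.08,f_stop=15)
    print("placed",hit,np.round(bot.state()["tcp_pos"],4),"op",round(bot.state()["opening"],3))
    bot.gripper_to(.35); bot.move_linear([*p,.14],rate=.15)
def slide(k):
    a,b=slot(k),slot(k+1); bot.gripper_to(.45,25); y=reach(a,.14,YAW)
    hit=bot.move_linear([*a,.066],rate=.08,f_stop=15); bot.gripper_to(0,25)
    print("rib hit",hit,"op",round(bot.state()["opening"],3))
    h2=bot.move_linear([*b,.066],rate=.06,f_stop=30)
    s=bot.state(); print("slid",h2,"off",np.round((s["tcp_pos"][:2]-b)*1e3,1),"op",round(s["opening"],3),"t",round(s["time"],1))
    bot.gripper_to(.45); bot.move_linear([*s["tcp_pos"][:2],.14],rate=.15)
def pic(n,name="top",box=None,f=1):
    im=bot.snapshot(name)["image"][:,:,::-1]
    if box: im=im[box[1]:box[3],box[0]:box[2]]
    cv2.imwrite(f"pics/{n}.png",cv2.resize(im,None,fx=f,fy=f,interpolation=cv2.INTER_CUBIC))
E
python3 - <<'E'
from h import *
ok=pick("blue")
if ok: place(2)
bot.goto_joints(PARK); pic("a1",box=(180,140,500,280),f=2.5); print(bot.state()["time"])
E
```

```text
blue 0.54 [408.0, 185.0] [ 0.5687 -0.193 ] 72 32 -20.4 [ 83.  78. 127.]
hit False opening 0.008
8.4667
```

View pics/a1.png

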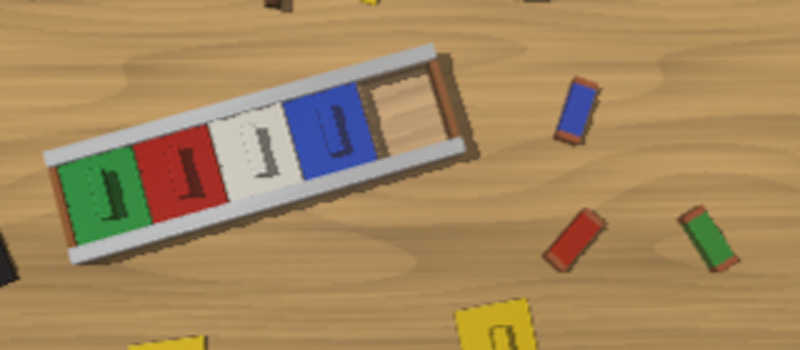

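The blue grasp missed: the gripper closed to 0.008 and the bar still lies at about (411,184). I'll hover over it and look.

```bash
python3 - <<'E'
from h import *
r=find("blue"); print(toplane(bot.snapshot("top"),[[411,184]],.024))
bot.gripper_to(.7,25); reach(r[2],.13,r[5]); bot.move_linear([*r[2],.05],rate=.1)
s=bot.state(); print(s["tcp_pos"],s["orientation"],s["opening"])
sc=bot.snapshot("scene"); 
cv2.imwrite("pics/b1.png",cv2.resize(np.hstack([sc["image"][120:240,140:300],bot.snapshot("top")["image"][120:240,340:500]])[:,:,::-1],None,fx=2.5,fy=2.5))
E
```

```text
blue 0.64 [408.0, 185.0] [ 0.5692 -0.193 ] 73 31 -17.8 [ 83.  78. 128.]
[[ 0.56799261 -0.19558323]]
[ 0.56985975 -0.19337118  0.05081806] [ 1.79981013e+02 -8.98018951e-02 -1.78003898e+01] 0.699789019825009
```

View pics/b1.png

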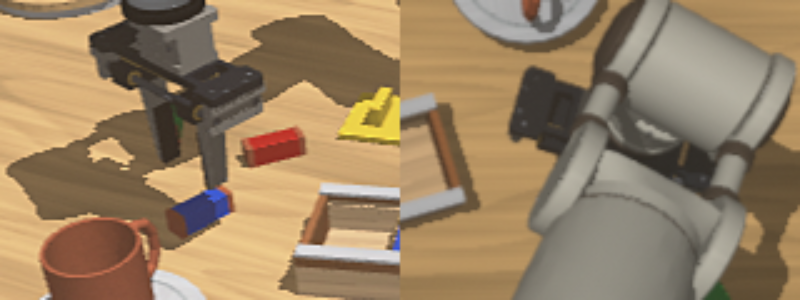

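```bash
python3 - <<'E'
from h import *
def proj(s,P):
    c=(np.array(P)-s["origin"])@R.from_euler("xyz",s["orientation"],degrees=True).as_matrix()
    return (c[:2]/c[2]*[s["fx"],s["fy"]]+[s["cx"],s["cy"]]).round(1)
sc=bot.snapshot("scene"); tp=bot.snapshot("top"); p=bot.state()["tcp_pos"]
y=np.array([np.sin(np.radians(-17.8)),-np.cos(np.radians(-17.8)),0])
print("tips proj scene",[proj(sc,p+[0,0,-.017]+sg*.041*y) for sg in(-1,1)],"seen (208,184),(225,192)")
print("bar scene->",toplane(sc,[[220,204]],.012), "tcp top proj",proj(tp,p))
print("base (0,0,0):",proj(sc,[0,0,0]),proj(tp,[0,0,0]), "tray ends z.0495", [proj(sc,[*(T+k*.2*D),.0495]) for k in(-1,1)],[proj(tp,[*(T+k*.2*D),.0495]) for k in(-1,1)])
E
```

```text
tips proj scene [array([229.3, 202.7]), array([209. , 190.7])] seen (208,184),(225,192)
bar scene-> [[ 0.57163522 -0.19255881]] tcp top proj [412.5 181.6]
base (0,0,0): [362.8 127.9] [338.6 414.5] tray ends z.0495 [array([435.2, 217.9]), array([264.6, 205.8])] [array([203. , 222.5]), array([357.7, 178.5])]
```

```bash
python3 - <<'E'
from h import *
p=bot.state()["tcp_pos"]; print(bot.state()["ft_force"])
h=bot.move_linear([.5705,-.193,.021],rate=.08,f_stop=8); print(h,bot.state()["tcp_pos"])
if not h: h=bot.move_linear([.5705,-.193,-.006],rate=.02,f_stop=6); print(h,bot.state()["tcp_pos"],bot.state()["ft_force"])
sc=bot.snapshot("scene"); 
cv2.imwrite("pics/b2.png",cv2.resize(sc["image"][130:230,160:290,::-1],None,fx=6,fy=6,interpolation=cv2.INTER_CUBIC))
E
```

```text
[0.10239773 0.38300833 0.24560172]
False [ 0.57004622 -0.19273786  0.02020749]
False [ 0.57060926 -0.19308978 -0.00584194] [-0.03774286 -0.06895797  1.1014474 ]
```

View pics/b2.png

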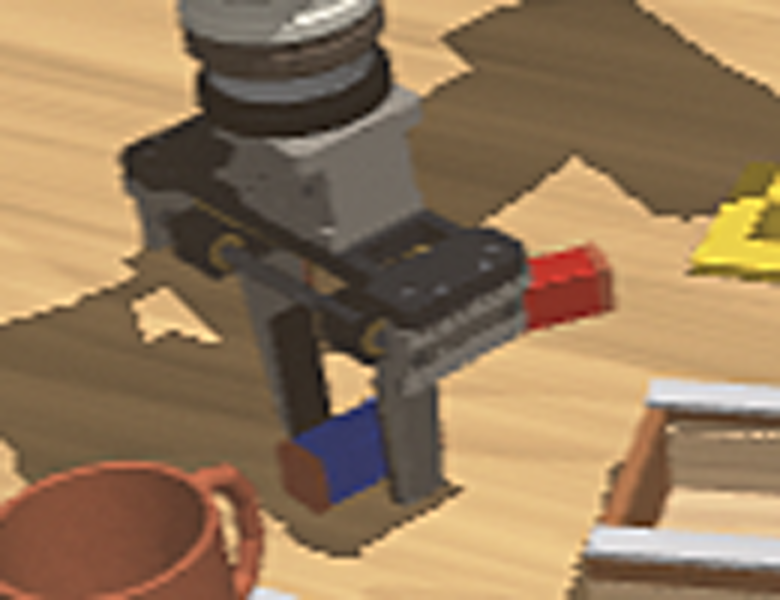

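The fingers straddle the bar with the reported z at -6 mm, so the tool reading is biased about 25 mm in height while x and y are right. I'll touch the counter to measure the offset.

```bash
python3 - <<'E'
from h import *
h=bot.move_linear([.5705,-.193,-.03],rate=.01,f_stop=5); z=bot.state()["tcp_pos"][2]; print(h,z,bot.state()["ft_force"])
bot.move_linear([.5705,-.193,z+.005],rate=.03)
bot.gripper_to(0,25); print("op",bot.state()["opening"]); bot.move_linear([.5705,-.193,.14],rate=.15); print("op",bot.state()["opening"],bot.state()["time"])
E
```

```text
True -0.010392861150720478 [-0.22754623 -0.31185079  4.18933164]
op 0.25829106978885785
op 0.26090018608999954 17.775
```

```bash
sed -i 's/,\.021\]/,-.006]/; s/,\.028\]/,.002]/; s/,\.066\]/,.040]/g' h.py; python3 - <<'E'
from h import *
place(2); slide(1)
bot.goto_joints(PARK); pic("c1",box=(180,140,500,280),f=2.5)
E
```

```text
opening before 0.259
placed False [ 0.5674 -0.0125  0.0025] op 0.258
rib hit False op 0.152
slid False off [ 0.1 -0.1] op 0.149 t 25.9
```

View pics/c1.png

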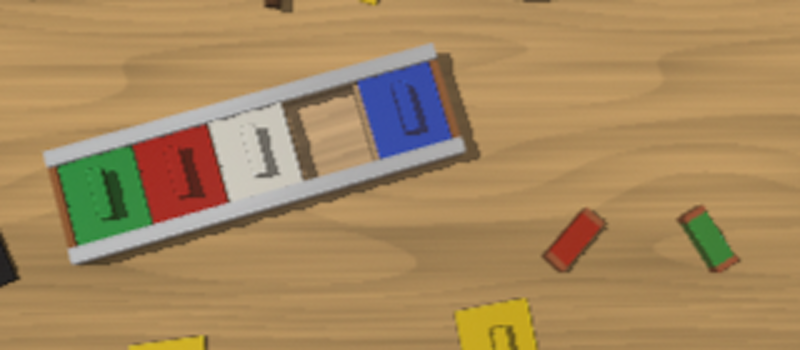

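Blue is in and its tile now covers the end compartment. No white bar shows in either view, so I'll slide white on and do red next.

```bash
python3 - <<'E'
from h import *
slide(0); bot.goto_joints(PARK)
if pick("red"):
    place(0)
bot.goto_joints(PARK); pic("d1",box=(180,140,500,280),f=2.5); print(bot.state()["time"])
E
```

```text
rib hit False op 0.148
slid False off [ 0.2 -0.2] op 0.145 t 36.0
red 0.56 [407.0, 236.0] [ 0.4361 -0.1842] 74 30 -38.8 [146.  60.  39.]
hit False opening 0.261
opening before 0.261
placed False [0.5254 0.1379 0.0025] op 0.264
53.9583
```

View pics/d1.png

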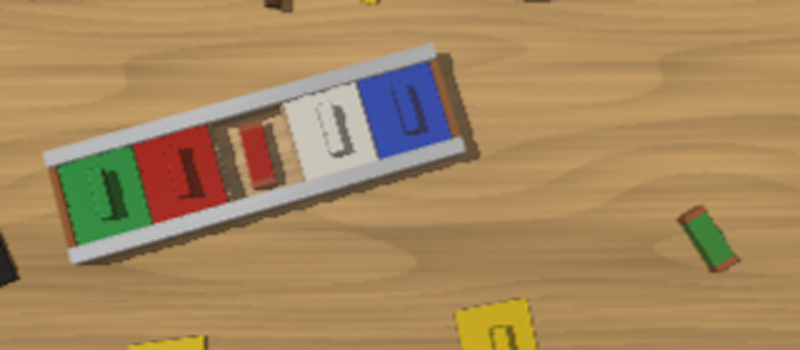

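The red bar lies flat in the middle compartment, at crop (258,155). Next I'll slide red over it, then do green.

```bash
python3 - <<'E'
from h import *
slide(-1); bot.goto_joints(PARK)
if pick("green"): place(-1)
bot.goto_joints(PARK); pic("e1",box=(180,140,500,280),f=2.5); print(bot.state()["time"])
E
```

```text
rib hit False op 0.149
slid False off [ 0.2 -0.2] op 0.15 t 60.6
green 0.56 [463.0, 234.0] [ 0.4361 -0.3227] 71 33 32.7 [ 79. 110.  53.]
hit False opening 0.259
opening before 0.261
placed False [0.5044 0.2131 0.0025] op 0.261
78.075
```

View pics/e1.png

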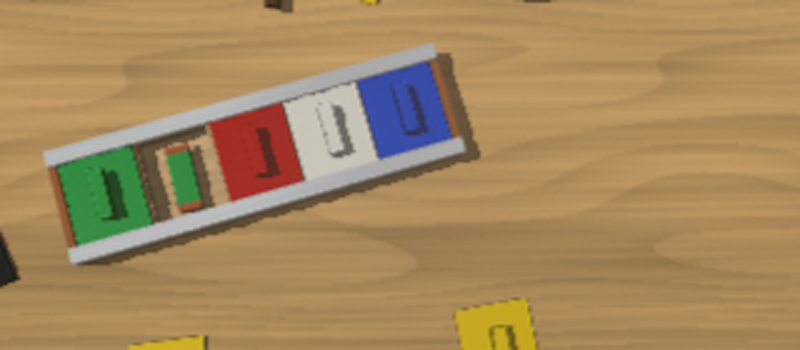

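The green bar is in the second compartment, at crop (183,178). The last move is to slide green over it.

```bash
python3 - <<'E'
from h import *
slide(-2); bot.goto_joints(PARK); s=bot.snapshot("top"); cv2.imwrite("pics/f1.png",s["image"][:,:,::-1])
for c,k in zip(("green","red","white","blue"),(-1,0,1,2)):
    for r in rect(s,"tile_"+c,.045): 
        e=r[2]-slot(k)
        if np.hypot(*e)<.03: print(c,"along mm",round(e@D*1e3,1)); break
print(bot.state()["time"])
E
```

```text
rib hit False op 0.149
slid False off [ 0.2 -0.1] op 0.149 t 84.9
green along mm 1.3
red along mm 0.2
white along mm 1.1
blue along mm 0.1
89.4417
```

View pics/f1.png

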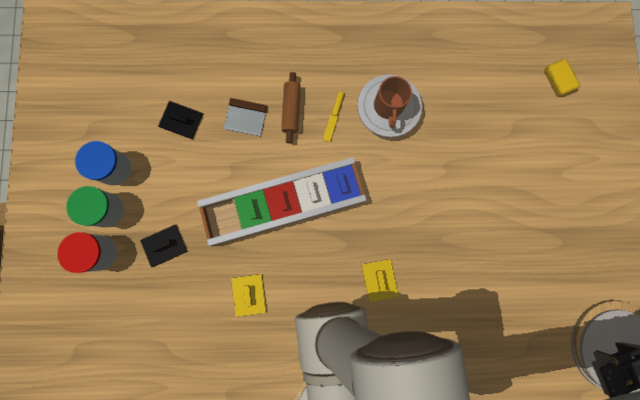

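All four tiles sit square, no bars are left on the counter, and the bystanders are where they started.

```bash
python3 -c "
from station import bot
bot.job_done()"
```

```text
the job is handed in; nothing more can be done
```

I put away the three bars that were present (blue, red and green), each under the tile of its own colour, and handed the job in at about 89 s. I saw no white bar in either camera view, so I slid the white tile on over an empty compartment.

**First grasp:** it closed on nothing, because the tool's reported height was about 27 mm too low. I measured the offset by touching the counter lightly, corrected for it, and every grasp after that held.

**Last checks:**
- The tiles measured 0.1 to 1.3 mm off their compartment centres, against the allowed 12 mm.
- The red and green bars were seen lying flat in their compartments before being covered. The blue bar was not pictured in its compartment before covering, but its grip reading was normal up to release and its tile slid over freely.
- The last picture shows no bars left on the counter. By eye, the mug, modeling tool, rolling pin, scraper and look-alike tiles are where they started.
- The arm was parked clear of everything.

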